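# Lever open the heavy flap of the sample chest and hold it

### The arm

A 6-joint arm with a two-finger parallel gripper is mounted at the origin on the work surface; the furniture and walls round the work are solid. World frame = base frame: x ahead of the robot, y to its left, z up, the work surface at z = 0. Lengths are in m, angles in rad, forces in N, time in s.
With the tool pointing down it reaches from about 0.275 to 0.975 m from the base axis. Payload 8.4 kg.
Tool frame: the origin (TCP) lies at the very end of the fingers, on their centre line; the grasp point (between the pads) lies 19 mm behind it; z points along the fingers, y is the line along which they close (so a half turn about z gives the same grasp; the last joint's range is limited). The gripper opens to 92 mm and grips with 3 to 60 N. Pads are 20 mm wide; open, the fingers measure 128 mm over their backs; the gripper's body (75 mm by 189 mm) begins 69 mm behind the grasp point.
Start: joints at [-1.26, 0.353, 1.633, -0, 1.155, -0.002], TCP at [0.192, -0.595, 0.215] pointing down, gripper open.
Joint ranges: [-2.63, 2.63], [-0.92, 2.1], [0.06, 2.66], [-1.3, 4.44], [0, 2.69], [-3.02, 3.02]. Speed limits (rad/s): [2.22, 2.22, 2.79, 3.14, 3.14, 3.14].

### API

Orientations are given as a rotation vector (axis times angle).
In Python, from bench import readout, vision, r gives the robot as it stands. The module is installed in compiled form; this text tells all that it offers.
- The arm moves only by the tool servo_tool, never from a script. Its argument "series" is a list of rows, each an object of numbers: "fingers": the closure, from 0 (fully open) to 1 (shut); "tx", "ty", "tz": the shift along the world's x, y, z in cm; "roll": the turn about the world's z in degrees. In form: [{"fingers": .., "tx": .., "ty": .., "tz": .., "roll": ..}, ...]. A call has 1 to 12 rows; each row is the pose to reach, as a shift and turn from the pose commanded when the call began; what a row does not reach only later rows make up. A row lasts 1/8 s, in which the tool goes at most 62.5 mm and 10.7 degrees, less where a joint would pass 70% of its speed; a pose out of reach is approached as far as the arm can. A call with a gripper value outside its range is refused whole. The fingers move at their own pace and stop on an object; the grip force is fixed at half the most. Time passes only in rows, so rows that repeat a pose let the fingers close. It gives the time, the measured TCP pose, the force, the opening and the grip force at its end, in the units of the state.
- readout.read_state(): the state, without advancing time (a new reading comes with each control period).
- vision.get_image(name): name is "scene" or "top" or "wrist"; returns the picture (420x560x3 uint8, red, green, blue); there is no depth.
- vision.calibration(name): a dict with "mtx" (3x3 intrinsics, pixels), "k1" (the pictures are not rectified: a ray, as slopes to the right and down, at radius r is drawn at 1 + k1 r^2 times it, then the intrinsics apply), "extrinsics" (4x4, takes a point from camera to world coordinates). Camera axes: x right, y down, z forward; pixel columns grow to the right and rows downward; lengths in m; the calibration is good to about 2 mm. A picture is of the moment at which its call begins: read the wrist's pose just before it. calibration takes no time and is no camera call; for the wrist camera it gives the pose at the moment of the call.
- r.hand_in(): hands the job in; it is judged then, once.
The state is a dict: "time_s": time; "joints": joint angles; "joint_vel": joint speeds; "tau": joint torques, N m; "position": TCP position; "tool_rot": TCP orientation; "force": force on the tool from outside, world axes, zero at the start; "moment": the same for the moment, N m; "gripper_width": finger opening in m; "gripper_force": force on a finger pad.
Only numpy, scipy, OpenCV 4.12 (cv2) and the standard library are available. Lean on these libraries where they do the work, as an engineer would, in place of code of your own. Each camera call takes 0.05 s, during which the arm holds its last target. There are 200 camera calls.

### The job

The heavy steel flap of the sample chest has to be held open so the chest can be aired. With your fingertips, push the loose lever along its track toward the chest until its pin drops into the notches and its nose is under the flap's tongue; then press the paddle end of the lever down onto its rubber stop, so that the flap is raised, and finish while still holding it down there. Do not lift the lever out, do not touch the flap itself, and leave the small things standing around alone.

Things in the scene. Friction and masses are not known exactly. Their poses are not given: they have to be found in the camera images.
- chest: Fixed grey base plate (6 mm thick, 72 mm wide under the track, 150 mm under the chest). Origin: on the worktop (z = 0) straight below the lever pin's home place. x axis: level along the track toward the chest, away from the robot; z up. Plate from x = -160 to +150 mm, chest box (140 mm wide, 69 mm high) from x = 63 to 148 mm.
- notch (a point): Pin's home in the track, 70 mm above the worktop. Track: two upright cheek plates 31 mm apart, 8 mm thick, chest x = -78 to +62 mm; tops are rails 70 mm high with a notch 15 mm wide, 5 mm deep here (x = -9 to +6); a horn 88 mm high just past it stops the pin. The pin may drop in only when the push on the paddle end is let go.
- stop (a point): Centre of the top of the rubber stop pad on the base plate under the paddle, 30 x 40 mm, 18 mm above the worktop. Mind the grey stand mixer (under 0.5 m tall, fixed, near x = 0.54, y = -0.27 m, its head overhanging toward the robot) right of the track and the glass burette bottle (near x = 0.51, y = 0.15 m) left of it.
- lever: Loose steel lever, 0.35 kg, 194 mm long. Origin: axis of its cross pin (10 mm thick, 58 mm long), on which it pivots; at the start on the rails, 75 mm high, at chest x = -50 to -27 mm; home at x = -4 to +1 mm, 70 mm high. Its x axis points to the chest, level at the start (lever itself slopes 0.39 rad, paddle end up). Sliding takes 1 to 4 N.
- nose (a point): Centre of the lever's round nose (18 mm diameter, 28 mm wide), 50 mm from the pin. It rests on a ledge in the track, and its weight tips the lever back (paddle up) when let go. Home and unpressed the lever slopes 0.28 rad, paddle up; on the stop about 0.35 rad, paddle down.
- paddle (a point): Centre of the upper face of the black ribbed rubber paddle at the long end of the lever, where it is pressed, 112 mm from the pin. The paddle is 45 mm long, 12 mm wide and 12 mm thick, with a half-round end. It is about 108 mm above the worktop when home and about 37 mm when on the stop. Pressing takes about 3 to 6 N there while the flap is raised.
- paddle_end (a point): Centre of the paddle's half-round end (6 mm radius seen from above, 12 mm thick), the end of the lever nearest the robot, 135 mm from the pin, about 126 mm above the worktop at the start: push here toward the chest. Below it is free down to the base plate.
- flap_tongue (a point): Underside of the 26 mm wide steel tongue that sticks out of the flap's front toward the robot, 70 mm above the worktop when shut, 5 mm above the lever's nose when the lever is home.
- flap (a joint): Heavy steel flap (87 x 146 x 10 mm, about 2.2 kg), lid of the chest, hinged at its far edge: 0 = shut (it falls shut by itself), grows as it rises (rad); about 0.245 when the lever is down on its stop.
- crucible: White porcelain crucible, 44 mm wide, 36 mm high, beside the lever; origin under its centre. Bystander.
- weight: Small brass calibration weight, 21 mm wide, 24 mm high, beside the lever; origin under its centre. Bystander.
- stopper: Black rubber stopper, 24 mm wide, 25 mm high, beside the lever; origin under its centre. Bystander.

How it is judged:
On the way, in this order (a step that is already met when the one before it is completed fails the run):
1. the lever has been pushed home: its pin lies in the notches, the flap still shut (x of lever in the frame of chest above -0.007 m and z of lever in the frame of chest below 0.0725 m and value of joint flap below 0.03 rad), for 0.1 s.
2. the paddle has been pressed down and the flap has risen (value of joint flap above 0.21 rad and contact force between the fingers and lever above 1 N), for 0.2 s.
At the end, for the whole second after the job is handed in: The fingers hold the paddle down (more than 1 N, the paddle's upper face under 48 mm above the worktop), the flap is raised by the lever to more than 0.21 rad and still, and the lever's pin lies in the notches (all of step 2 and velocity of joint flap between -0.05 and 0.05 rad/s and height (world z) of paddle below 0.048 m and x of lever in the frame of chest above -0.007 m and z of lever in the frame of chest below 0.0735 m); the arm keeps its last pose, push and grip.
It fails at once if the lever is lifted out of its track (z of lever in the frame of chest above 0.09 m).
It fails at once if the robot touches the flap (contact force between any of the arm, the fingers and flap above 0.5 N).
It fails at once if a bystander is disturbed (moved more than 15 mm) (distance of any of crucible, weight, stopper from where it was at the start of the episode above 0.015 m).
It also fails if it takes over 48 s, if anything falls off the work surface, if the arm or the gripper's body presses on something with over 40 N, if the wrist force passes 120 N, or if a joint passes its speed limit or range.

## Working session

There is one attempt and no reset: what is moved stays moved. The work goes in short steps, Python scripts to look and compute and a tool call to move; the robot and the scene stay as the last step left them, time stands still between calls to the robot, and variables do not carry over. Pictures are saved under pics/ and viewed, at most 10 in all, crops included, and the job is handed in when it is done.

Besides the shell and the picture viewer there is one more tool, called as name(argument=value, ...) on one line, values as JSON. servo_tool: Moves the arm, as the interface text tells. Its arguments: {"type":"object","properties":{"series":{"type":"array","items":{"type":"object","properties":{"fingers":{"type":"number"},"tx":{"type":"number"},"ty":{"type":"number"},"tz":{"type":"number"},"roll":{"type":"number"}}}}},"required":["series"]}

```bash
mkdir -p pics; python3 - <<'E'
from bench import readout, vision
import cv2,numpy as np
for n in ("scene","top"):
    im=vision.get_image(n); cv2.imwrite(f"pics/{n}0.png",cv2.cvtColor(im,cv2.COLOR_RGB2BGR))
    c=vision.calibration(n); print(n,np.round(c["mtx"],1).tolist(),c["k1"],np.round(c["extrinsics"],3).tolist())
s=readout.read_state();print(s["time_s"],s["position"],s["tool_rot"],s["force"])
E
```

```text
scene [[464.2, 0.0, 285.2], [0.0, 464.2, 212.4], [0.0, 0.0, 1.0]] 0.0015676561765157846 [[0.612, -0.351, 0.708, 0.054], [-0.79, -0.3, 0.534, -0.458], [0.025, -0.887, -0.461, 0.481], [0.0, 0.0, 0.0, 1.0]]
top [[428.6, 0.0, 279.9], [0.0, 428.6, 210.7], [0.0, 0.0, 1.0]] -0.0942918686965512 [[-0.021, -0.988, 0.154, 0.514], [-1.0, 0.02, -0.01, -0.031], [0.007, -0.154, -0.988, 0.927], [0.0, 0.0, 0.0, 1.0]]
0.1 [ 0.19219897 -0.59426553  0.21397041] [-3.10208879e+00 -4.89150229e-01  2.65637146e-04] [ 0.01896803 -0.71383559  0.17755324]
```

View pics/top0.png

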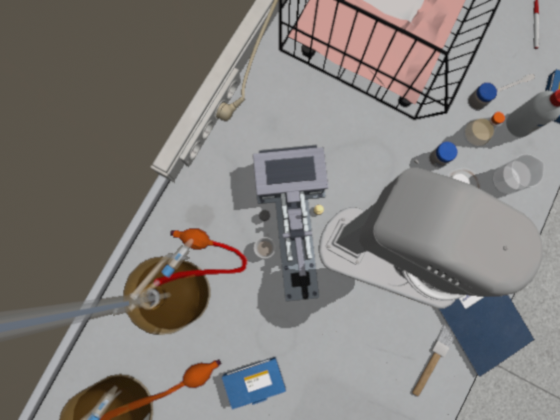

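View pics/scene0.png

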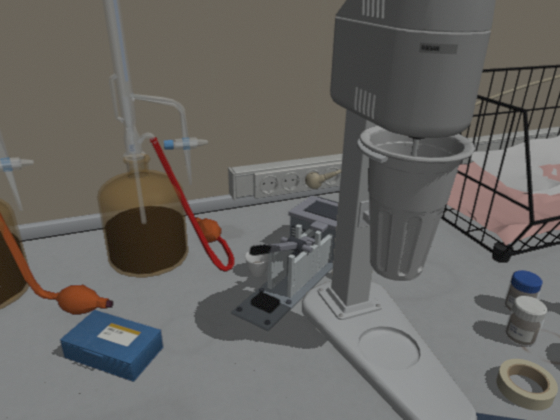

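The top view shows the chest at about (290,172), the track running down to a plate end at (302,298), the black paddle and stop near (300,275), the mixer to the right and the burette bottle to the left. I'll enlarge both views.

```bash
python3 - <<'E'
import cv2,numpy as np
a=cv2.imread("pics/top0.png")[140:310,235:345]; b=cv2.imread("pics/scene0.png")[190:330,220:350]
a=cv2.resize(a,(388,600),interpolation=cv2.INTER_CUBIC); b=cv2.resize(b,(400,431),interpolation=cv2.INTER_CUBIC)
c=np.zeros((600,788,3),np.uint8);c[:,:388]=a;c[:431,388:]=b
cv2.imwrite("pics/crop1.png",np.clip(c*1.6,0,255).astype(np.uint8))
E
```

```text
(no output)
```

View pics/crop1.png

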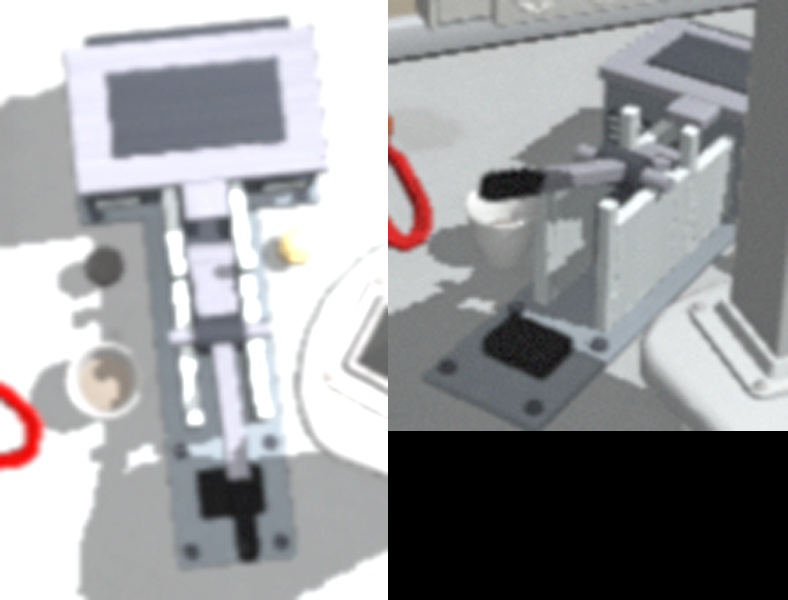

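```bash
cat > h.py <<'E'
import numpy as np,cv2
from bench import vision
def ray(cal,u,v):
    K=cal["mtx"];d=np.array([(u-K[0,2])/K[0,0],(v-K[1,2])/K[1,1]]);s=d.copy()
    for _ in range(8): s=d/(1+cal["k1"]*(s@s))
    E=cal["extrinsics"];return E[:3,3],E[:3,:3]@np.array([s[0],s[1],1])
def onz(cal,u,v,z):
    o,d=ray(cal,u,v);return o+d*(z-o[2])/d[2]
def pix(cal,p):
    E=np.linalg.inv(cal["extrinsics"]);q=E[:3,:3]@p+E[:3,3];s=q[:2]/q[2];s=s*(1+cal["k1"]*(s@s));K=cal["mtx"]
    return np.round([K[0,0]*s[0]+K[0,2],K[1,1]*s[1]+K[1,2]],1)
E
python3 - <<'E'
from h import *
t=vision.calibration("top");s=vision.calibration("scene")
f=lambda x,y:(235+x/3.527,140+y/3.53)
g=lambda x,y:(220+(x-388)/3.077,190+y/3.077)
for n,x,y,z in [("plateNL",181,567,.006),("plateNR",296,561,.006),("railLnear",194,422,.07),("railRnear",266,416,.07),("railLfar",170,190,.088),("railRfar",238,190,.088),("pinL",171,339,.075),("pinR",271,335,.075),("padend",249,556,.126),("padstart",242,512,.115),("stopNL",200,517,.018),("stopNR",264,514,.018),("stopFL",200,470,.018),("stopFR",262,466,.018),("crucible",104,380,.036),("weight",294,246,.024),("stopper",104,266,.025)]:
    print(n,np.round(onz(t,*f(x,y),z),4))
for n,x,y,z in [("plateNL",425,378,.006),("plateNR",537,428,.006),("padend",484,186,.126),("stopc",529,347,.018)]:
    print("S",n,np.round(onz(s,*g(x,y),z),4))
E
```

```text
plateNL [ 0.4641 -0.0497  0.006 ]
plateNR [ 0.466  -0.1189  0.006 ]
railLnear [ 0.548  -0.0576  0.07  ]
railRnear [ 0.5504 -0.0984  0.07  ]
railLfar [ 0.6778 -0.0467  0.088 ]
railRfar [ 0.6771 -0.0851  0.088 ]
pinL [ 0.5947 -0.0456  0.075 ]
pinR [ 0.5958 -0.1022  0.075 ]
padend [ 0.4754 -0.0829  0.126 ]
padstart [ 0.498  -0.0805  0.115 ]
stopNL [ 0.4937 -0.0614  0.018 ]
stopNR [ 0.4946 -0.0995  0.018 ]
stopFL [ 0.5215 -0.0621  0.018 ]
stopFR [ 0.523  -0.0992  0.018 ]
crucible [ 0.575  -0.0063  0.036 ]
weight [ 0.6544 -0.1222  0.024 ]
stopper [ 0.6444 -0.0071  0.025 ]
S plateNL [ 0.4611 -0.0526  0.006 ]
S plateNR [ 0.4686 -0.12    0.006 ]
S padend [ 0.4745 -0.082   0.126 ]
S stopc [ 0.502 -0.087  0.018]
```

servo_tool(series=[{"fingers": 1,"tx": 2,"ty": 5,"tz": 1,"roll": 8},{"fingers": 1,"tx": 4,"ty": 11,"tz": 1,"roll": 17},{"fingers": 1,"tx": 6,"ty": 17,"tz": 1,"roll": 26},{"fingers": 1,"tx": 8,"ty": 22,"tz": 1,"roll": 35},{"fingers": 1,"tx": 10,"ty": 28,"tz": 1,"roll": 44},{"fingers": 1,"tx": 12,"ty": 34,"tz": 1,"roll": 53},{"fingers": 1,"tx": 14,"ty": 40,"tz": 1,"roll": 62},{"fingers": 1,"tx": 17,"ty": 45,"tz": 1,"roll": 70},{"fingers": 1,"tx": 20,"ty": 50.5,"tz": 0,"roll": 77},{"fingers": 1,"tx": 20,"ty": 50.5,"tz": 0,"roll": 77},{"fingers": 1,"tx": 20,"ty": 50.5,"tz": 0,"roll": 77}])

```text
time_s: 1.48
position: [0.392, -0.0896, 0.2144]
tool_rot: [-2.123, -2.315, 0.001]
force: [-0.0, 0.2, -0.6]
gripper_width: 0.0006
gripper_force: 0.0
```

servo_tool(series=[{"fingers": 1,"tx": 1.5,"ty": 0.1,"tz": -4,"roll": 0},{"fingers": 1,"tx": 3,"ty": 0.2,"tz": -8,"roll": 0},{"fingers": 1,"tx": 3.3,"ty": 0.2,"tz": -10.8,"roll": 0},{"fingers": 1,"tx": 3.3,"ty": 0.2,"tz": -10.8,"roll": 0},{"fingers": 1,"tx": 3.3,"ty": 0.2,"tz": -10.8,"roll": 0}])

```text
time_s: 2.1
position: [0.4254, -0.0888, 0.1075]
tool_rot: [2.126, 2.312, 0.0]
force: [-0.7, -0.1, -0.0]
gripper_width: 0.0005
gripper_force: 0.0
```

```bash
python3 - <<'E'
from h import *
from bench import readout
out=[]
for n in ("scene","wrist"):
    im=cv2.cvtColor(vision.get_image(n),cv2.COLOR_RGB2BGR)
    if n=="scene": im=cv2.resize(im[130:340,180:360],(514,600),interpolation=cv2.INTER_CUBIC)
    else: im=cv2.resize(im,(286,214))
    out.append(im)
c=np.zeros((600,800,3),np.uint8);c[:,:514]=out[0];c[:214,514:]=out[1]
cv2.imwrite("pics/pre.png",np.clip(c*1.4,0,255).astype(np.uint8))
print(readout.read_state()["position"])
E
```

```text
[ 0.42590858 -0.08843381  0.1078829 ]
```

View pics/pre.png

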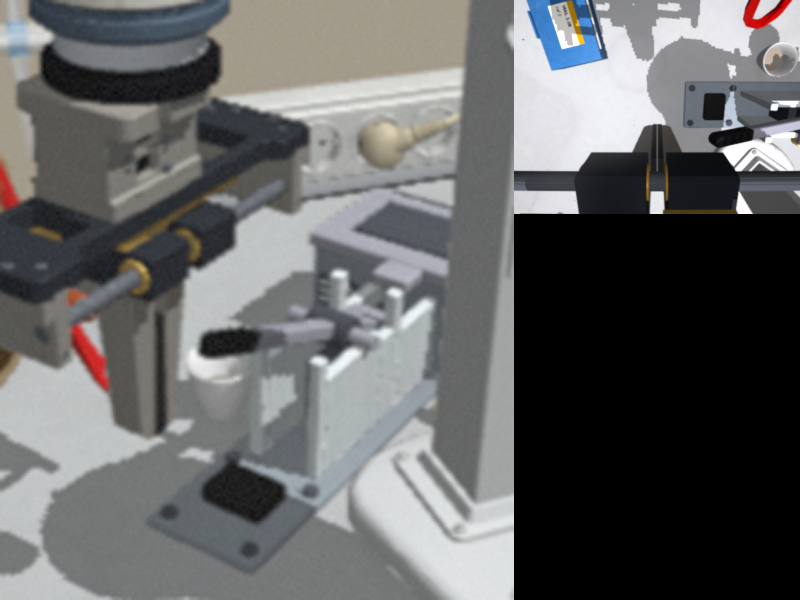

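The scene crop shows the closed fingers at (140,420) in line behind the paddle end at (205,345), with the lever lying on the rails. I'll advance until contact.

servo_tool(series=[{"fingers": 1,"tx": 0.7,"ty": 0.1,"tz": 0},{"fingers": 1,"tx": 1.4,"ty": 0.2,"tz": 0},{"fingers": 1,"tx": 2.0,"ty": 0.25,"tz": 0},{"fingers": 1,"tx": 2.6,"ty": 0.3,"tz": 0},{"fingers": 1,"tx": 3.1,"ty": 0.35,"tz": 0},{"fingers": 1,"tx": 3.6,"ty": 0.4,"tz": 0}])

```text
validation failed for argument at $.se...
```

servo_tool(series=[{"fingers": 1,"tx": 0.5,"ty": 0.04,"tz": 0},{"fingers": 1,"tx": 1.0,"ty": 0.08,"tz": 0}])

```text
validation failed for argument at $.se...
```

Roll has to be in every row.

servo_tool(series=[{"fingers": 1,"tx": 0.7,"ty": 0.1,"tz": 0,"roll": 0},{"fingers": 1,"tx": 1.4,"ty": 0.2,"tz": 0,"roll": 0},{"fingers": 1,"tx": 2.0,"ty": 0.25,"tz": 0,"roll": 0},{"fingers": 1,"tx": 2.6,"ty": 0.3,"tz": 0,"roll": 0},{"fingers": 1,"tx": 3.1,"ty": 0.35,"tz": 0,"roll": 0},{"fingers": 1,"tx": 3.6,"ty": 0.4,"tz": 0,"roll": 0}])

```text
time_s: 2.95
position: [0.4608, -0.0835, 0.1063]
tool_rot: [-2.123, -2.314, 0.002]
force: [-3.2, -0.5, 1.7]
gripper_width: 0.0005
gripper_force: 1.7
```

servo_tool(series=[{"fingers": 1,"tx": 0.5,"ty": 0.04,"tz": 0,"roll": 0},{"fingers": 1,"tx": 1.0,"ty": 0.08,"tz": 0,"roll": 0}])

```text
time_s: 3.2
position: [0.4712, -0.0828, 0.1064]
tool_rot: [-2.124, -2.314, 0.001]
force: [-3.7, -0.1, 1.3]
gripper_width: 0.0006
gripper_force: 1.5
```

servo_tool(series=[{"fingers": 1,"tx": 0.4,"ty": 0.03,"tz": 0,"roll": 0},{"fingers": 1,"tx": 0.8,"ty": 0.06,"tz": 0,"roll": 0}])

```text
time_s: 3.45
position: [0.4795, -0.0823, 0.1065]
tool_rot: [-2.124, -2.315, 0.0]
force: [-3.0, -0.9, 0.9]
gripper_width: 0.0003
gripper_force: 1.4
```

servo_tool(series=[{"fingers": 1,"tx": 0.3,"ty": 0.02,"tz": 0,"roll": 0},{"fingers": 1,"tx": 0.5,"ty": 0.04,"tz": 0,"roll": 0}])

```text
time_s: 3.7
position: [0.4845, -0.0818, 0.1065]
tool_rot: [-2.124, -2.315, 0.0]
force: [-2.9, -0.9, 1.0]
gripper_width: 0.0006
gripper_force: 1.4
```

servo_tool(series=[{"fingers": 1,"tx": 0.2,"ty": 0.02,"tz": 0,"roll": 0},{"fingers": 1,"tx": 0.3,"ty": 0.03,"tz": 0,"roll": 0}])

```text
time_s: 3.95
position: [0.4873, -0.0815, 0.1065]
tool_rot: [-2.124, -2.315, 0.0]
force: [-4.7, -1.1, 0.7]
gripper_width: 0.0002
gripper_force: 2.3
```

servo_tool(series=[{"fingers": 1,"tx": 0.2,"ty": 0.02,"tz": 0,"roll": 0},{"fingers": 1,"tx": 0.3,"ty": 0.03,"tz": 0,"roll": 0}])

```text
time_s: 4.2
position: [0.4876, -0.0812, 0.1059]
tool_rot: [-2.121, -2.312, 0.006]
force: [-12.1, -2.0, 4.2]
gripper_width: 0.0003
gripper_force: 6.2
```

```bash
python3 - <<'E'
from h import *
im=cv2.cvtColor(vision.get_image("scene"),cv2.COLOR_RGB2BGR)
im=cv2.resize(im[190:310,220:360],(700,600),interpolation=cv2.INTER_CUBIC)
cv2.imwrite("pics/push.png",np.clip(im*1.4,0,255).astype(np.uint8))
E
```

```text
(no output)
```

View pics/push.png

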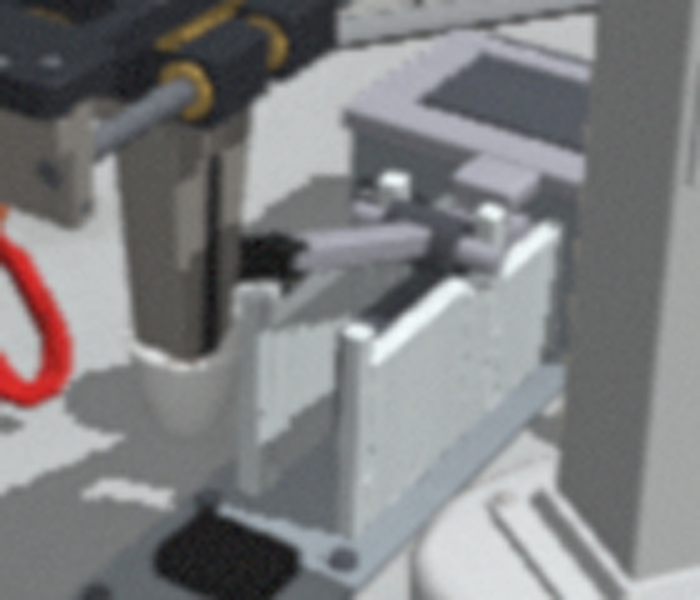

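The crop shows the pin (485,250) against the horns over the notch, and the force has risen to 12 N, so it is at the stop. I'll let go so that the pin drops, then look again.

servo_tool(series=[{"fingers": 1,"tx": -0.5,"ty": -0.04,"tz": 0,"roll": 0},{"fingers": 1,"tx": -1.5,"ty": -0.12,"tz": 0,"roll": 0},{"fingers": 1,"tx": -3,"ty": -0.25,"tz": 0,"roll": 0},{"fingers": 1,"tx": -4,"ty": -0.3,"tz": 0,"roll": 0},{"fingers": 1,"tx": -4,"ty": -0.3,"tz": 1.5,"roll": 0},{"fingers": 1,"tx": -4,"ty": -0.3,"tz": 3,"roll": 0}])

```text
time_s: 5.0
position: [0.451, -0.0844, 0.138]
tool_rot: [2.123, 2.314, 0.001]
force: [1.1, 0.3, -0.5]
gripper_width: 0.0007
gripper_force: 0.0
```

```bash
python3 - <<'E'
from h import *
im=cv2.cvtColor(vision.get_image("scene"),cv2.COLOR_RGB2BGR)
im=cv2.resize(im[190:310,220:360],(466,400),interpolation=cv2.INTER_CUBIC)
t=cv2.cvtColor(vision.get_image("top"),cv2.COLOR_RGB2BGR)
t=cv2.resize(t[180:310,260:330],(323,600),interpolation=cv2.INTER_CUBIC)
c=np.zeros((600,789,3),np.uint8);c[:400,:466]=im;c[:,466:]=t
cv2.imwrite("pics/home.png",np.clip(c*1.4,0,255).astype(np.uint8))
E
```

```text
(no output)
```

View pics/home.png

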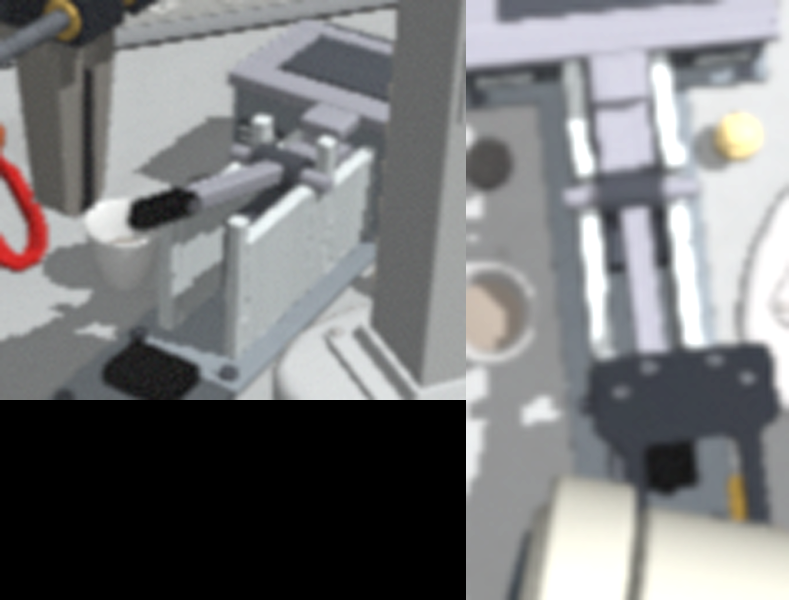

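```bash
python3 - <<'E'
from h import *
t=vision.calibration("top");s=vision.calibration("scene")
p=onz(t,260+(632-466)/4.614,180+190/4.615,.07);print("pin",p)
for u,v in[(133,213),(164,208)]:
    o,d=ray(s,220+u/3.329,190+v/3.333)
    # vertical plane of track: y = p.y+0.08*(x-p.x)
    k=(p[1]+.08*(o[0]-p[0])-o[1])/(d[1]-.08*d[0]);print(o+k*d)
E
```

```text
pin [ 0.62471591 -0.07153097  0.07      ]
[ 0.49362049 -0.0820186   0.11077737]
[ 0.51759323 -0.08010078  0.10093403]
```

The pin lies at about (0.625, -0.0715) and the paddle end has dropped to z ≈ 0.11, so the lever is home. Next I go over the paddle.

servo_tool(series=[{"fingers": 1,"tx": 0,"ty": 0,"tz": 1.5,"roll": 0},{"fingers": 1,"tx": 3,"ty": 0.2,"tz": 1.5,"roll": 0},{"fingers": 1,"tx": 5.6,"ty": 0.4,"tz": 1.5,"roll": 0},{"fingers": 1,"tx": 5.6,"ty": 0.4,"tz": 0,"roll": 0},{"fingers": 1,"tx": 5.6,"ty": 0.4,"tz": -1,"roll": 0},{"fingers": 1,"tx": 5.6,"ty": 0.4,"tz": -1.5,"roll": 0}])

```text
time_s: 5.85
position: [0.5047, -0.0802, 0.1205]
tool_rot: [-2.123, -2.313, 0.002]
force: [0.5, 0.0, 0.0]
gripper_width: 0.0005
gripper_force: 0.0
```

servo_tool(series=[{"fingers": 1,"tx": 0,"ty": 0,"tz": -0.5,"roll": 0},{"fingers": 1,"tx": 0,"ty": 0,"tz": -1,"roll": 0},{"fingers": 1,"tx": 0,"ty": 0,"tz": -1.5,"roll": 0},{"fingers": 1,"tx": 0,"ty": 0,"tz": -2,"roll": 0}])

```text
time_s: 6.35
position: [0.5063, -0.0803, 0.1014]
tool_rot: [2.124, 2.315, 0.0]
force: [-1.2, -0.4, 0.8]
gripper_width: 0.0003
gripper_force: 0.3
```

servo_tool(series=[{"fingers": 1,"tx": 0,"ty": 0,"tz": -0.6,"roll": 0},{"fingers": 1,"tx": 0,"ty": 0,"tz": -1.2,"roll": 0},{"fingers": 1,"tx": 0,"ty": 0,"tz": -1.8,"roll": 0},{"fingers": 1,"tx": 0,"ty": 0,"tz": -2.4,"roll": 0},{"fingers": 1,"tx": 0,"ty": 0,"tz": -2.4,"roll": 0}])

```text
time_s: 6.98
position: [0.5052, -0.0802, 0.077]
tool_rot: [-2.123, -2.314, 0.002]
force: [-4.3, -0.3, 5.0]
gripper_width: 0.0003
gripper_force: 2.3
```

servo_tool(series=[{"fingers": 1,"tx": 0,"ty": 0,"tz": -0.6,"roll": 0},{"fingers": 1,"tx": 0,"ty": 0,"tz": -1.2,"roll": 0},{"fingers": 1,"tx": 0,"ty": 0,"tz": -1.8,"roll": 0},{"fingers": 1,"tx": 0,"ty": 0,"tz": -2.4,"roll": 0},{"fingers": 1,"tx": 0,"ty": 0,"tz": -2.8,"roll": 0},{"fingers": 1,"tx": 0,"ty": 0,"tz": -3.2,"roll": 0}])

```text
time_s: 7.72
position: [0.5071, -0.0803, 0.0459]
tool_rot: [2.123, 2.314, 0.001]
force: [-1.1, 0.5, 6.1]
gripper_width: 0.0003
gripper_force: 3.2
```

servo_tool(series=[{"fingers": 1,"tx": 0,"ty": 0,"tz": -0.3,"roll": 0},{"fingers": 1,"tx": 0,"ty": 0,"tz": -0.5,"roll": 0},{"fingers": 1,"tx": 0,"ty": 0,"tz": -0.5,"roll": 0}])

```text
time_s: 8.1
position: [0.508, -0.0804, 0.0412]
tool_rot: [2.122, 2.313, 0.003]
force: [0.6, 0.6, 4.6]
gripper_width: 0.0008
gripper_force: 2.5
```

servo_tool(series=[{"fingers": 1,"tx": 0,"ty": 0,"tz": -0.2,"roll": 0},{"fingers": 1,"tx": 0,"ty": 0,"tz": -0.4,"roll": 0},{"fingers": 1,"tx": 0,"ty": 0,"tz": -0.4,"roll": 0}])

```text
time_s: 8.48
position: [0.5089, -0.0805, 0.0376]
tool_rot: [2.122, 2.312, 0.005]
force: [2.4, 1.0, 7.1]
gripper_width: 0.0006
gripper_force: 2.8
```

```bash
python3 - <<'E'
from h import *
im=cv2.cvtColor(vision.get_image("scene"),cv2.COLOR_RGB2BGR)
im=cv2.resize(im[190:310,220:360],(700,600),interpolation=cv2.INTER_CUBIC)
cv2.imwrite("pics/press.png",np.clip(im*1.4,0,255).astype(np.uint8))
E
```

```text
(no output)
```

View pics/press.png

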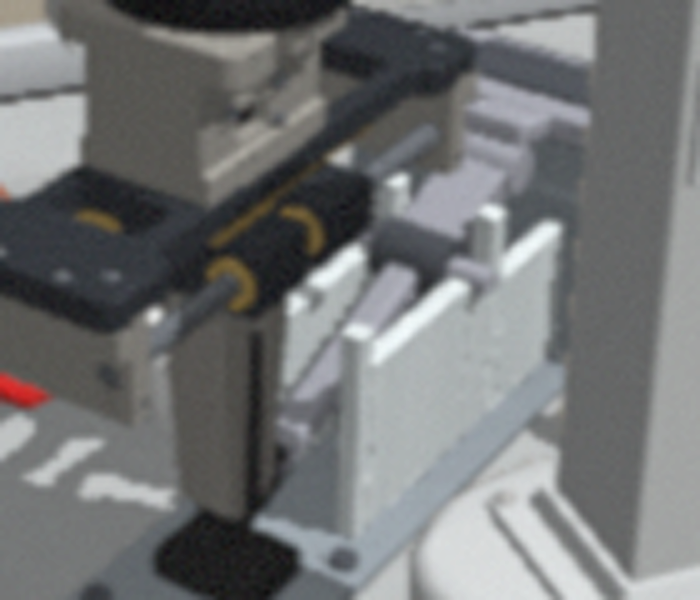

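The crop shows the lever nosed under the tongue with the flap lifted (510,120), the pin (470,275) still at the notch, and the paddle almost on the stop. A little more press to seat it.

servo_tool(series=[{"fingers": 1,"tx": 0,"ty": 0,"tz": -0.15,"roll": 0},{"fingers": 1,"tx": 0,"ty": 0,"tz": -0.3,"roll": 0},{"fingers": 1,"tx": 0,"ty": 0,"tz": -0.3,"roll": 0},{"fingers": 1,"tx": 0,"ty": 0,"tz": -0.3,"roll": 0}])

```text
time_s: 9.02
position: [0.5093, -0.0805, 0.0363]
tool_rot: [2.121, 2.311, 0.005]
force: [-4.1, 0.7, 29.5]
gripper_width: 0.0004
gripper_force: 14.6
```

It is firmly on the stop. I'll ease slightly, let it settle and hand in.

servo_tool(series=[{"fingers": 1,"tx": 0,"ty": 0,"tz": 0.12,"roll": 0},{"fingers": 1,"tx": 0,"ty": 0,"tz": 0.12,"roll": 0},{"fingers": 1,"tx": 0,"ty": 0,"tz": 0.12,"roll": 0},{"fingers": 1,"tx": 0,"ty": 0,"tz": 0.12,"roll": 0},{"fingers": 1,"tx": 0,"ty": 0,"tz": 0.12,"roll": 0},{"fingers": 1,"tx": 0,"ty": 0,"tz": 0.12,"roll": 0}])

```text
time_s: 9.78
position: [0.5092, -0.0805, 0.0367]
tool_rot: [2.121, 2.311, 0.005]
force: [-1.5, 0.3, 17.9]
gripper_width: 0.0001
gripper_force: 8.8
```

```bash
python3 -c "
from bench import r,readout
s=readout.read_state();print(s['position'],s['force'])
if 4<s['force'][2]<40 and s['position'][2]<.04: print(r.hand_in())"
```

```text
[ 0.50917149 -0.08052417  0.0367207 ] [-1.5120575   0.26708956 17.94674338]
the job is handed in; nothing more can be done
None
```

I pushed the lever home and pressed the paddle onto its stop, which raised the flap. I handed the job in at about 10 s with the fingers holding it down at about 18 N; hand-in gave no verdict.

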